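Hold a magnifier at focus over a lead offcut

ROBOT

A 6-joint arm with a two-finger parallel gripper is mounted at the origin on the work surface; the furniture and walls round the work are solid. World frame = base frame: x ahead of the robot, y to its left, z up, the work surface at z = 0. Lengths are in m, angles in rad, forces in N, time in s.
With the tool pointing down it reaches from about 0.25 to 0.775 m from the base axis. Payload 8.9 kg.
Tool frame: the origin (TCP) lies at the very end of the fingers, on their centre line; the grasp point (between the pads) lies 19 mm behind it; z points along the fingers, y is the line along which they close (so a half turn about z gives the same grasp; the last joint's range is limited). The gripper opens to 85 mm and grips with 20 to 120 N. Pads are 22 mm wide; open, the fingers measure 114 mm over their backs; the gripper's body (76 mm by 85 mm) begins 54 mm behind the grasp point. The pads swing forward as they close: fully open they stand 13 mm farther back than shut.
Start: joints at [1.184, 0.291, -0.153, 1.127, 0, 1.431], TCP at [0.129, 0.509, 0.231] pointing down, gripper open.
Joint ranges: [-2.52, 2.52], [-0.91, 1.74], [-1.3, 1.37], [-1.96, 2.02], [-1.52, 1.47], [-3.14, 3.14]. Speed limits (rad/s): [2.22, 2.22, 2.79, 3.14, 3.14, 3.14].

INTERFACE

Orientations are given as a rotation vector (axis times angle).
In Python, from rig import telemetry, cams, robot gives the robot as it stands. The module is installed in compiled form; this text tells all that it offers.
- The arm moves only by the shell command python3 -m jog 'ROWS' [FORCE]. ROWS is JSON, a list of rows, each a list of 7 numbers: the shift along the tool's x, y, z in cm, then the turn, a rotation vector about the tool's x, y, z in degrees, then the opening, from -1 (shut) to 1 (fully open), so that 0 is half open. In form: [[dx, dy, dz, ax, ay, az, hand], ...]. A call has 1 to 20 rows; each row shifts and turns the commanded pose from where the row before left it, along the tool's axes as they then stand; what a row does not reach is not made up. A row lasts 1/12 s, in which the tool goes at most 41.7 mm and 7.16 degrees, less where a joint would pass 70% of its speed; a pose out of reach is approached as far as the arm can. A call is refused whole if a number of a shift passes 4.17 or a number of a turn 7.16, either way. A call with a gripper value outside its range is refused whole. The fingers move at their own pace and stop on an object; FORCE is the grip in N (left out, the last holds). Time passes only in rows, so rows that do not move let the fingers close. It gives the time, the measured TCP pose, the force, the opening and the grip force at its end, in the units of the state.
- telemetry.state(): the state, without advancing time (a new reading comes with each control period).
- cams.capture(name): name is "scene" or "top" or "wrist"; returns a dict with "image" (480x640x3 uint8, red, green, blue), "fx", "fy", "cx", "cy" (pixels), "position" and "orientation" of the camera in the world; the wrist camera has in their place "hand_eye" (4x4, takes a point from camera to tool coordinates, whose origin is the TCP and whose axes are the flange's). Camera axes: x right, y down, z forward; pixel columns grow to the right and rows downward; lengths in m; the calibration is good to about 2 mm. A picture is of the moment at which its call begins: read the wrist's pose just before it. There is no depth.
- robot.finish_job(): hands the job in; it is judged then, once.
The state is a dict: "t": time; "joint_pos": joint angles; "qd": joint speeds; "tau": joint torques, N m; "tcp_pos": TCP position; "eef_rot": TCP orientation; "force": force on the tool from outside, world axes, zero at the start; "wrist_torque": the same for the moment, N m; "finger_gap": finger opening in m; "gripper_force": force on a finger pad.
Only numpy, scipy, OpenCV 4.12 (cv2) and the standard library are available. Lean on these libraries where they do the work, as an engineer would, in place of code of your own. Each camera call takes 0.05 s, during which the arm holds its last target. There are 200 camera calls.

TASK

Pick up the magnifier by its blue handle and hold it over the short piece of lead lying on the white focus gauge: lens level, centred over the middle of the lead, and at the same height as the red pointer on the gauge's post. Do not move the gauge's pointer or the lead, let the magnifier touch them, or disturb the other loose things on the table. Finish with the magnifier still held there in the gripper, steady; do not put it down or let it go.

Things in the scene. Friction and masses are not known exactly. Their poses are not given: they have to be found in the camera images.
- lens (a point): Centre of the magnifier's lens. The magnifier is one rigid thing of about 120 g lying flat on the table: a black round rim 72 mm across and 15 mm high with a clear lens in it, and a straight blue handle. Point: on the rim's axis, half-way up the rim, 7.5 mm above its underside. z = the lens's axis, up when level; -x = along the handle, away from the lens; starts with the handle roughly towards the robot, to the right of the green box (110 mm high).
- handle (a point): Grip point of the magnifier: in the middle of its blue handle's section, 90 mm from the lens centre (along -x) and near the centre of mass, 10 mm above the underside. The handle is a flat-sided bar 22 mm wide (y) and 20 mm high (z), from 53 to 153 mm from the lens centre; same axes as lens.
- gauge: Focus gauge, fixed to the table: white plate 150 x 120 x 8 mm with a steel post (8 mm thick, knob on top at 183 mm above the table) 68 mm along the gauge's +x, which is roughly the robot's left, so the handle can come in from the gauge's -x side. Origin on the table under the plate, 9 mm towards the post from the middle of the dark square (62 mm) on which the lead lies; the plate runs from -65 to +85 mm in x and +-60 mm in y. z up. It stands beyond the green box.
- focus_mark (a point): Tip of the red pointer that slides stiffly on the gauge's post (red collar 20 mm across, 14 mm high); the point is at mid height of the pointer, 50 mm along the gauge's +x from its origin, facing the lead. Its height is the focal height: 80 to 140 mm above the table. It stays where it is set unless pushed.
- lead_mid (a point): Centre of the short grey piece of lead came, 9 x 51 x 7 mm, lying loose on the gauge's plate, underside 8 mm above the table; within 15 mm of the middle of the dark square. Leave it alone.
- putty: Putty tin, 69 mm round, 54 mm high, at the back; origin under its centre. Leave alone.
- spool: Blue solder spool, 67 x 81 x 41 mm, at the back; origin under its centre. Leave alone.
- red_marker: Red and black marker pen lying along the table's left edge, 13 x 132 x 14 mm; origin under its centre. Leave alone.
- magnifier: The whole magnifier; origin on the lens axis at the underside of the rim, axes as lens. Grasp it at handle.
- lead: The same short piece of lead; origin under its centre.

How it is judged:
By the outcome, as a careful person would: the job done as asked, in the order asked, and still so for the second after the job is handed in, while the arm keeps its last pose, push and grip.
It also fails if it takes over 35 s, if anything falls off the work surface, if the arm or the gripper's body presses on something with over 40 N, if the wrist force passes 120 N, or if a joint passes its speed limit or range.

## Working session

There is one attempt and no reset: what is moved stays moved. The work goes in short steps, Python scripts to look and compute and a shell command to move; the robot and the scene stay as the last step left them, time stands still between calls to the robot, and variables do not carry over. Pictures are saved under pics/ and viewed, at most 10 in all, crops included, and the job is handed in when it is done.

```bash
mkdir -p pics; cat > h.py <<'E'
import numpy as np,cv2
from scipy.spatial.transform import Rotation as R
from rig import telemetry,cams,robot
def cap(n,fn=None):
    s=telemetry.state(); c=cams.capture(n)
    if fn: cv2.imwrite('pics/'+fn,c['image'][:,:,::-1])
    if 'hand_eye' in c:
        T=np.eye(4);T[:3,:3]=R.from_rotvec(s['eef_rot']).as_matrix();T[:3,3]=s['tcp_pos'];T=T@np.array(c['hand_eye'])
        c['C'],c['R']=T[:3,3],T[:3,:3]
    else:
        c['C']=np.array(c['position']);o=np.array(c['orientation'])
        c['R']=o if o.shape==(3,3) else (R.from_rotvec(o).as_matrix() if o.size==3 else R.from_quat(o).as_matrix())
    return c
def ray(c,u,v):
    d=c['R']@np.array([(u-c['cx'])/c['fx'],(v-c['cy'])/c['fy'],1.]);return c['C'],d/np.linalg.norm(d)
def onz(c,u,v,z):
    p,d=ray(c,u,v);return p+d*(z-p[2])/d[2]
def tri(c1,p1,c2,p2):
    a,d=ray(c1,*p1);b,e=ray(c2,*p2)
    t=np.linalg.lstsq(np.c_[d,-e],b-a,rcond=None)[0];x,y=a+d*t[0],b+e*t[1]
    return (x+y)/2,np.linalg.norm(x-y)
def proj(c,P):
    q=c['R'].T@(np.array(P)-c['C']);return c['fx']*q[0]/q[2]+c['cx'],c['fy']*q[1]/q[2]+c['cy']
E
python3 - <<'E'
from h import *
np.set_printoptions(precision=4,suppress=True)
s=telemetry.state();print(s['t'],s['tcp_pos'],s['eef_rot'],s['force'],s['finger_gap'])
for n in ['scene','top']:
    c=cap(n,n+'0.png');print(n,c['orientation'],c['C'],c['R'],c['fx'])
E
```

```text
0.0 [0.1286 0.5085 0.2307] [-0.3882 -3.1171  0.002 ] [-0.7571  0.1372 -0.8921] 0.08534970221368357
scene [-2.148   1.2056 -0.4849] [-0.0408 -0.4358  0.8943] [[ 0.5157 -0.6287  0.582 ]
 [-0.8566 -0.3906  0.3371]
 [ 0.0154 -0.6725 -0.74  ]] 591.1275722201109
top [-2.1751  2.0349 -0.2115] [ 0.3922 -0.0883  0.9212] [[ 0.0668 -0.9758  0.2081]
 [-0.9978 -0.0648  0.0169]
 [-0.003  -0.2088 -0.978 ]] 438.4950086457508
```

View pics/top0.png

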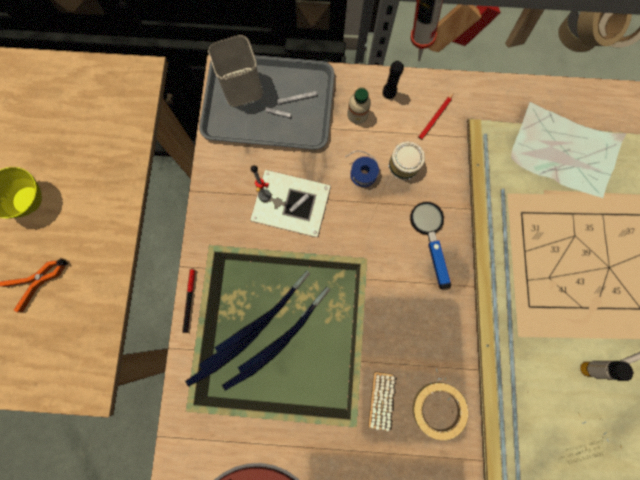

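View pics/scene0.png

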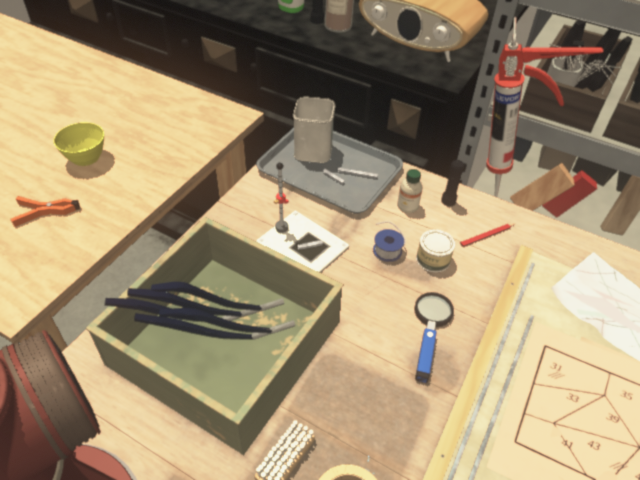

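Top view: rim at about (428,218), the blue handle runs to (444,285), the dark square with the lead is at (299,204), and the red collar is at (261,184). Scene view: rim at (434,310), handle to (426,375), red collar at (281,198), lead at (310,244).

```bash
cat > m.py <<'E'
from h import *
np.set_printoptions(precision=4,suppress=True)
t=cap('top');s=cap('scene')
def mask(c,kind,box):
    hsv=cv2.cvtColor(c['image'],cv2.COLOR_RGB2HSV);h,S,v=[hsv[...,i].astype(int) for i in range(3)]
    m={'blue':(h>95)&(h<125)&(S>130)&(v>60),'red':((h<8)|(h>172))&(S>150)&(v>90),'white':(S<70)&(v>165),'dark':(v<75)}[kind]
    z=np.zeros(m.shape,np.uint8);x0,y0,x1,y1=box;z[y0:y1,x0:x1]=m[y0:y1,x0:x1]*255
    n,l,st,ce=cv2.connectedComponentsWithStats(z);i=1+np.argmax(st[1:,4]);return (l==i).astype(np.uint8),st[i],ce[i]
def pts(m,c,z):
    cn=max(cv2.findContours(m,cv2.RETR_EXTERNAL,cv2.CHAIN_APPROX_NONE)[0],key=cv2.contourArea)[:,0]
    return np.array([onz(c,u,v,z)[:2] for u,v in cn],np.float32)*1000
B={'t':dict(h=(405,225,470,300),rim=(400,190,460,245),red=(245,165,280,200),plate=(245,165,335,240),sq=(280,180,322,228)),
   's':dict(h=(400,315,450,390),rim=(405,280,465,335),red=(265,180,300,215),plate=(255,205,350,275),sq=(285,225,335,266))}
pr={}
for n,c in(('t',t),('s',s)):
    b=B[n]
    m,st,ce=mask(c,'blue',b['h']);print(n,'handle',st,ce,cv2.minAreaRect(pts(m,c,.02)),onz(c,*ce,.02))
    m,st,ce=mask(c,'dark',b['rim']);print(n,'rim',st,cv2.fitEllipse(pts(m,c,.0075)),cv2.minEnclosingCircle(pts(m,c,.0075)))
    m,st,ce=mask(c,'red',b['red']);print(n,'red',st,ce);pr[n]=ce
    m,st,ce=mask(c,'white',b['plate']);print(n,'plate',st,cv2.minAreaRect(pts(m,c,.008)))
    m,st,ce=mask(c,'dark',b['sq']);print(n,'sq',st,cv2.minAreaRect(pts(m,c,.008)))
print(tri(t,pr['t'],s,pr['s']))
a=cv2.resize(t['image'][160:240,245:335],None,fx=5,fy=5,interpolation=2)
b=cv2.resize(s['image'][155:275,255:350],None,fx=3.333,fy=3.333,interpolation=2)
k=400;a=a[:k];b=b[:k]
cv2.imwrite('pics/crop1.png',np.hstack([a,b])[:,:,::-1])
E
python3 m.py
```

```text
t handle [430 241  20  44 410] [439.361  264.5171] ((538.6256713867188, -333.657958984375), (89.40249633789062, 21.809627532958984), 14.657599449157715) [ 0.5344 -0.3345  0.02  ]
t rim [411 202  32  33 158] ((636.0565185546875, -310.08135986328125), (66.27506256103516, 67.13042449951172), 93.61473083496094) ((635.6331787109375, -310.28961181640625), 35.54491424560547)
t red [255 179  13   9  67] [260.4776 183.6567]
t plate [ 251  170   79   67 2571] ((650.3164672851562, -15.694915771484375), (148.78224182128906, 119.51287078857422), 79.52263641357422)
t sq [285 191  29  28 439] ((647.8318481445312, -33.09129333496094), (54.77987289428711, 51.87873458862305), 79.36882019042969)
s handle [419 336  15  36 321] [426.0218 354.0872] ((535.1693725585938, -336.3720703125), (68.58625793457031, 16.132787704467773), 15.343048095703125) [ 0.5333 -0.337   0.02  ]Traceback (most recent call last):
  File "m.py", line 18, in <module>
    m,st,ce=mask(c,'dark',b['rim']);print(n,'rim',st,cv2.fitEllipse(pts(m,c,.0075)),cv2.minEnclosingCircle(pts(m,c,.0075)))
                                                     ~~~~~~~~~~~~~~^^^^^^^^^^^^^^^^
cv2.error: OpenCV(4.12.0) /io/opencv/modules/imgproc/src/shapedescr.cpp:361: error: (-201:Incorrect size of input array) There should be at least 5 points to fit the ellipse in function 'fitEllipseNoDirect'
```

```bash
sed -i "s/'dark':(v<75)/'dark':(v<95)/" m.py; python3 m.py
```

```text
t handle [430 241  20  44 409] [439.3423 264.4963] ((538.620361328125, -333.6376647949219), (89.40251159667969, 21.767738342285156), 14.657609939575195) [ 0.5344 -0.3344  0.02  ]
t rim [410 202  34  33 235] ((635.9974975585938, -309.9910888671875), (66.75251007080078, 67.75910949707031), 79.83856964111328) ((635.6394653320312, -310.4219055175781), 36.39958953857422)
t red [255 179  13   9  62] [260.6774 183.6452]
t plate [ 251  170   79   67 2569] ((650.2240600585938, -15.440452575683594), (148.62936401367188, 119.60453796386719), 79.78877258300781)
t sq [284 191  30  28 499] ((647.6211547851562, -32.824337005615234), (56.665069580078125, 53.603397369384766), 79.19312286376953)
s handle [419 336  15  36 324] [426.0031 354.0216] ((535.1524047851562, -336.3102111816406), (68.58626556396484, 16.26105499267578), 15.343084335327148) [ 0.5334 -0.3369  0.02  ]
s rim [418 293  35  34 127] ((639.416259765625, -308.87841796875), (65.93860626220703, 69.73336791992188), 119.4883041381836) ((638.8148193359375, -310.0965576171875), 37.5214958190918)
s red [277 194  11   8  49] [281.6531 198.3878]
s plate [ 256  210   93   62 2428] ((653.8209228515625, -15.051315307617188), (154.0606689453125, 123.50201416015625), 80.06204986572266)
s sq [293 235  33  24 262] ((650.027099609375, -31.641420364379883), (50.82121658325195, 47.85529708862305), 79.14598083496094)
(array([0.6596, 0.0383, 0.0976]), np.float64(0.0008603045648984814))
```

View pics/crop1.png

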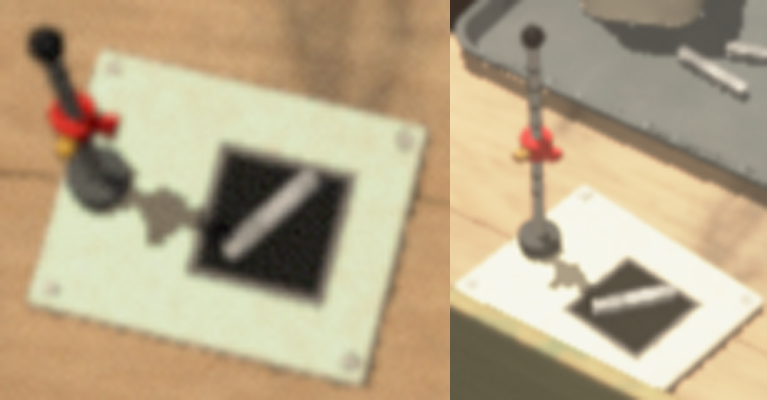

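The crops show the red collar and pointer at left, with the pointer facing the dark square and the lead lying diagonally on it. The measured sizes agree with those given: plate 149x120, rim about 72, pointer height about 98 mm. I'll move to a viewpoint over the gauge.

```bash
python3 -m jog '[[-2.8,-2.5,-0.5,0,0,0,1],[-2.8,-2.5,-0.5,0,0,0,1],[-2.8,-2.5,-0.5,0,0,0,1],[-2.8,-2.5,-0.5,0,0,0,1],[-2.8,-2.5,-0.5,0,0,0,1],[-2.8,-2.5,-0.5,0,0,0,1],[-2.8,-2.5,-0.5,0,0,0,1],[-2.8,-2.5,-0.5,0,0,0,1],[-2.8,-2.5,-0.5,0,0,0,1],[-2.8,-2.5,-0.5,0,0,0,1],[-2.8,-2.5,-0.5,0,0,0,1],[-2.8,-2.5,-0.5,0,0,0,1],[-2.8,-2.5,-0.5,0,0,0,1],[-2.8,-2.5,-0.5,0,0,0,1],[-2.8,-2.5,0,0,0,0,1],[-2.8,-2.5,0,0,0,0,1],[0,0,0,0,0,0,1],[0,0,0,0,0,0,1]]'
python3 - <<'E'
from h import *
np.set_printoptions(precision=4,suppress=True)
c=cap('wrist','w1.png');print(c['hand_eye'],c['C'],c['R'],c['fx'])
for P in [(.648,-.034,.015),(.6576,.024,.098),(.6608,.0417,.098)]: print(proj(c,P))
E
```

```text
t: 1.8
tcp_pos: [0.4655, 0.0097, 0.3008]
eef_rot: [-0.393, -3.116, -0.0]
force: [-0.0, 0.4, 0.2]
finger_gap: 0.0856
gripper_force: 0.0
[[-0.0005 -0.9474 -0.3201  0.0826]
 [ 1.     -0.0005 -0.0001  0.0009]
 [-0.0001 -0.3201  0.9474 -0.1416]
 [ 0.      0.      0.      1.    ]] [0.3858 0.0311 0.4424] [[ 0.2489  0.9178  0.3093]
 [ 0.9685 -0.2359 -0.0795]
 [ 0.      0.3193 -0.9476]] 414.7313958893303
(np.float64(317.1360598288363), np.float64(338.86332735453686))
(np.float64(376.58652724309627), np.float64(380.39174985427906))
(np.float64(394.7680070509807), np.float64(379.285335592322))
```

View pics/w1.png

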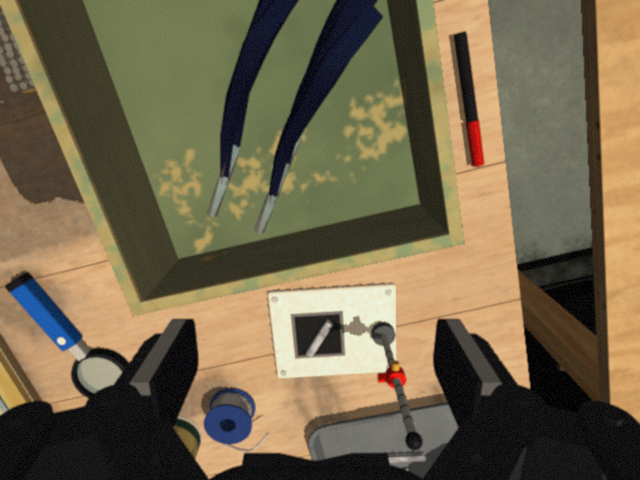

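The wrist view shows the lead at about (320,339), the red pointer and collar at (393,378), the post's knob at (414,440), and the box's back edge below the tweezers. Next I'll triangulate the pointer and locate the lead and the box's back rim.

```bash
cat > g.py <<'E'
from h import *
np.set_printoptions(precision=4,suppress=True)
C={'w':cap('wrist'),'t':cap('top'),'s':cap('scene')}
box={'w':dict(r=(372,362,412,392),l=(296,316,341,354),k=(403,430,426,450)),'t':dict(r=(245,165,280,200),l=(286,192,313,217),k=(247,164,261,177)),'s':dict(r=(265,180,300,215),l=(296,236,328,260),k=(273,160,287,171))}
def cen(c,kind,b):
    x0,y0,x1,y1=b;im=c['image'][y0:y1,x0:x1];hsv=cv2.cvtColor(im,cv2.COLOR_RGB2HSV).astype(int);h,S,v=hsv[...,0],hsv[...,1],hsv[...,2]
    m={'r':((h<8)|(h>172))&(S>140)&(v>80),'l':(v>110)&(S<80),'k':v<70}[kind]
    n,l,st,ce=cv2.connectedComponentsWithStats((m*255).astype(np.uint8));i=1+np.argmax(st[1:,4])
    return ce[i]+[x0,y0],st[i,4],cv2.minAreaRect(np.argwhere(l==i)[:,::-1].astype(np.float32))
q={}
for n in C:
    for k in 'rlk': q[n,k],a,r=cen(C[n],k,box[n][k]);print(n,k,q[n,k],a,r)
    print('  lead',onz(C[n],*q[n,'l'],.0135))
for k in 'rlk':
    for a,b in('wt','ws','ts'): print(k,a,b,*tri(C[a],q[a,k],C[b],q[b,k]))
for p in [(138,308),(462,240)]: print('box',onz(C['w'],*p,.11))
E
python3 g.py
```

```text
w r [390.7009 378.1745] 321 ((18.5, 16.0), (20.0, 27.0), 90.0)
w l [318.3333 338.8706] 255 ((22.341176986694336, 23.035295486450195), (7.669650077819824, 36.8143196105957), 32.47119140625)
w k [411.6129 440.8952] 248 ((9.0, 10.0), (18.0, 16.0), 90.0)
  lead [ 0.6487 -0.0314  0.0135]
t r [261.5088 183.6667] 57 ((15.909835815429688, 19.008195877075195), (10.627062797546387, 8.066323280334473), 39.80556869506836)
t l [300.4903 200.329 ] 155 ((12.892784118652344, 6.9412360191345215), (10.579984664916992, 29.06089973449707), 50.52754211425781)
t k [252.9762 169.9524] 168 ((6.5, 6.0), (12.0, 13.0), 90.0)
  lead [ 0.6548 -0.0374  0.0135]
s r [281.459  198.5574] 61 ((16.5, 18.0), (8.0, 11.0), 90.0)
s l [316.6239 246.5569] 343 ((16.0, 11.5), (23.0, 30.0), 90.0)
s k [279.6429 166.2143] 14 ((6.5, 6.0), (4.0, 3.0), 90.0)
  lead [ 0.6531 -0.0479  0.0135]
r w t [0.6612 0.0386 0.0931] 0.0020083345632582197
r w s [0.6609 0.0395 0.095 ] 0.0011322981862163998
r t s [0.6589 0.0372 0.0985] 0.0008777039394950293
l w t [ 0.6618 -0.0354 -0.0088] 0.0017128777626233235
l w s [ 0.6689 -0.0365 -0.0124] 0.00757230737434592
l t s [ 0.661  -0.0394  0.0003] 0.007216998645565399
k w t [0.6581 0.0425 0.1778] 0.0001978742075169186
k w s [0.663  0.0428 0.1741] 0.0015255366605476163
k t s [0.6586 0.0412 0.1787] 0.002774747963249854
box [ 0.5185 -0.1661  0.11  ]
box [0.5262 0.1245 0.11  ]
```

```bash
python3 -m jog '[[-1,0,1.5,0,-7,0,1],[-1,0,1.5,0,-7,0,1],[-1,0,1,0,-7,0,1],[0,0,0,0,-7,0,1],[0,0,0,0,-7,0,1],[0,0,0,0,-7,0,1],[0,0,0,0,0,0,1],[0,0,0,0,0,0,1]]'
python3 - <<'E'
from h import *
np.set_printoptions(precision=4,suppress=True)
c=cap('wrist','w2.png');print(c['C'],c['R'],telemetry.state()['joint_pos'])
for P in [(.648,-.034,.015),(.6576,.024,.096),(.6608,.0417,.096),(.6608,.0417,.183)]: print(proj(c,P))
u,v=map(int,proj(c,(.652,.01,.07)))
x,y=max(0,min(u-80,440)),max(0,min(v-75,330));print(x,y)
cv2.imwrite('pics/w2c.png',cv2.resize(c['image'][y:y+150,x:x+200],None,fx=4,fy=4,interpolation=2)[:,:,::-1])
E
```

```text
t: 2.67
tcp_pos: [0.4949, 0.0045, 0.2633]
eef_rot: [0.297, 2.41, -0.112]
force: [0.8, 0.1, 0.7]
finger_gap: 0.0851
gripper_force: 0.0
[0.3438 0.0433 0.3156] [[ 0.2433  0.4887  0.8378]
 [ 0.97   -0.1222 -0.2104]
 [-0.0004  0.8638 -0.5038]] [-0.0588 -0.2618 -0.9249  0.1956 -0.123   0.1415]
(np.float64(314.5099951201966), np.float64(138.34453550045333))
(np.float64(378.7377026152249), np.float64(200.70356296356022))
(np.float64(398.68156489627387), np.float64(199.940452556296))
(np.float64(409.61741227842765), np.float64(288.61222404653597))
280 101
```

View pics/w2c.png

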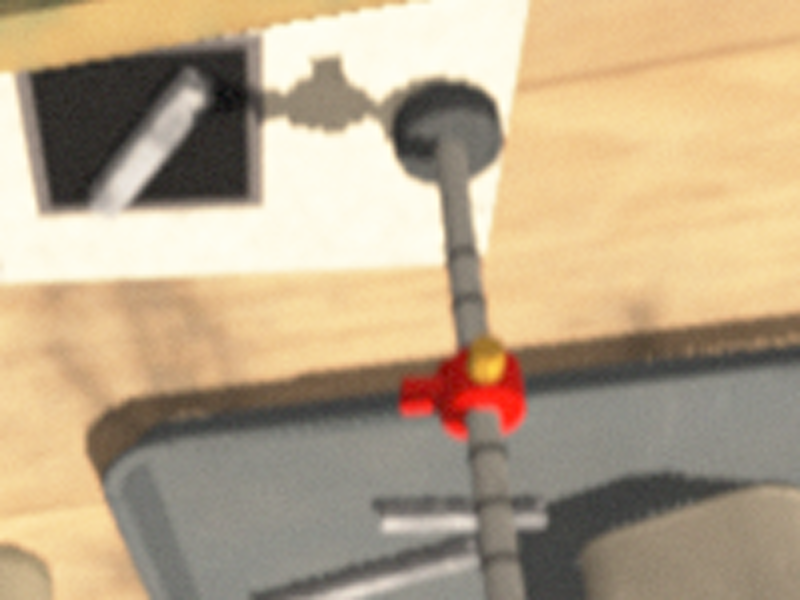

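The close view shows the pointer's tip end at crop (402,396), which is full-image pixel (380.5,200). The dark square's corners are at crop (25,72), (40,212), (262,205) and (258,38), and the lead runs from (195,80) to (105,205). I'll take the pointer height from each view relative to the plate, so the calibration bias cancels.

```bash
python3 - <<'E'
from h import *
np.set_printoptions(precision=4,suppress=True)
c=cap('wrist');t=cap('top');s=cap('scene')
f=lambda x,y:(x/4+280-.4,y/4+101-.4)
sq=np.array([onz(c,*f(*p),.008) for p in [(27,74),(41,211),(261,204),(257,40)]])
print('w2 sq',sq,sq.mean(0),[np.linalg.norm(sq[i]-sq[i-1]) for i in range(4)])
lead=np.array([onz(c,*f(*p),.0135) for p in [(193,82),(108,203)]]);print('w2 lead',lead,lead.mean(0))
ft=lambda x,y:(x/5+245-.4,y/5+160-.4)
sqt=np.array([onz(t,*ft(*p),.008) for p in [(220,145),(355,175),(322,303),(190,270)]]);print('top sq',sqt.mean(0))
lt=np.array([onz(t,*ft(*p),.0135) for p in [(313,177),(232,251)]]);print('top lead',lt.mean(0),lt)
fs=lambda x,y:((x-450)/3.333+255-.35,y/3.333+155-.35)
sqs=np.array([onz(s,*fs(*p),.008) for p in [(627,257),(702,303),(640,357),(567,305)]]);print('scene sq',sqs.mean(0))
ls=np.array([onz(s,*fs(*p),.0135) for p in [(595,303),(680,292)]]);print('scene lead',ls.mean(0))
a=np.deg2rad(79.8);d=np.array([np.cos(a),np.sin(a)])
def hz(cam,px,S,off):
    P=S[:2]+d*off;o,r=ray(cam,*px)
    k=np.dot(P-o[:2],r[:2])/np.dot(r[:2],r[:2]);X=o+k*r;return X[2],X[:2]-P
for n,cam,px,S in [('w',c,f(402,396),sq.mean(0)),('t',t,ft(117,125),sqt.mean(0)),('s',s,fs(560,154),sqs.mean(0))]:
    print(n,'tip z',hz(cam,px,S,59))
E
```

```text
w2 sq [[ 0.6298 -0.0581  0.008 ]
 [ 0.6789 -0.0696  0.008 ]
 [ 0.691  -0.0103  0.008 ]
 [ 0.6329 -0.0004  0.008 ]] [ 0.6581 -0.0346  0.008 ] [np.float64(0.05781776304247643), np.float64(0.05049920552309741), np.float64(0.060602374513824504), np.float64(0.058911858314786715)]
w2 lead [[ 0.6372 -0.0174  0.0135]
 [ 0.6744 -0.0492  0.0135]] [ 0.6558 -0.0333  0.0135]
top sq [ 0.6476 -0.0344  0.008 ]
top lead [ 0.6501 -0.0348  0.0135] [[ 0.6677 -0.0509  0.0135]
 [ 0.6325 -0.0187  0.0135]]
scene sq [ 0.6512 -0.0332  0.008 ]
scene lead [ 0.6533 -0.0345  0.0135]
w tip z (np.float64(-4.822584596094319), array([ -3.3867, -58.4176]))
t tip z (np.float64(-91.64249575238698), array([ 19.2053, -45.496 ]))
s tip z (np.float64(-38.428578292779164), array([ 23.4664, -35.762 ]))
```

```bash
python3 - <<'E'
from h import *
np.set_printoptions(precision=4,suppress=True)
c=cap('wrist');t=cap('top');s=cap('scene')
f=lambda x,y:(x/4+280-.4,y/4+101-.4);ft=lambda x,y:(x/5+245-.4,y/5+160-.4);fs=lambda x,y:((x-450)/3.333+255-.35,y/3.333+155-.35)
a=np.deg2rad(79.8);d=np.array([np.cos(a),np.sin(a)])
def hz(cam,px,S,off):
    P=np.array(S)+d*off;o,r=ray(cam,*px)
    k=np.dot(P-o[:2],r[:2])/np.dot(r[:2],r[:2]);X=o+k*r;return X[2],X[:2]-P
# square centre as each view itself sees it
L={'w':(.6535,-.0325),'t':(.6476,-.0344),'s':(.6512,-.0332)}
for n,cam,px,ng in [('w',c,f(402,396),0),('t',t,ft(117,125),0),('s',s,fs(560,154),0)]:
    print(n,'tip z rel',hz(cam,px,L[n],.059),'abs',hz(cam,px,(.6490,-.0338),.059))
E
```

```text
w tip z rel (np.float64(0.10151804368242304), array([-0.0001, -0.0023])) abs (np.float64(0.10456947206239595), array([-0.    , -0.0007]))
t tip z rel (np.float64(0.09887266104882608), array([-0.0001,  0.0002])) abs (np.float64(0.09452984053065627), array([-0.0001,  0.0002]))
s tip z rel (np.float64(0.09621984539631823), array([-0.0001,  0.0002])) abs (np.float64(0.09827999956007516), array([ 0.0002, -0.0004]))
```

```bash
python3 - <<'E'
from h import *
np.set_printoptions(precision=4,suppress=True)
c=cap('wrist','w3.png');print(c['C'],c['R']); st=telemetry.state();print(st['qd'],st['t'],st['tcp_pos'])
o=cv2.imread('pics/w2.png')[:,:,::-1]
for im in (o,c['image']):
    hsv=cv2.cvtColor(np.ascontiguousarray(im),cv2.COLOR_RGB2HSV).astype(int);h,S,v=hsv[...,0],hsv[...,1],hsv[...,2]
    m=((h<8)|(h>172))&(S>140)&(v>80);m[:170]=0;m[240:]=0;m[:,:370]=0;m[:,430:]=0
    p=np.argwhere(m);print('red',p.mean(0)[::-1],p.min(0)[::-1],p.max(0)[::-1],len(p))
    tip=p[p[:,1]<=p[:,1].min()+5];print('tip',tip.mean(0)[::-1])
x,y=280,101
cv2.imwrite('pics/w3c.png',cv2.resize(c['image'][y:y+150,x:x+200],None,fx=4,fy=4,interpolation=2)[:,:,::-1])
E
```

```text
[0.3481 0.042  0.318 ] [[ 0.246   0.4835  0.84  ]
 [ 0.9693 -0.1229 -0.2131]
 [ 0.0002  0.8666 -0.4989]]
[ 0.0009 -0.0043 -0.0191 -0.01   -0.0011 -0.0014] 3.0667 [0.4989 0.0028 0.2661]
red [395.5838 199.1623] [380 188] [410 210] 382
tip [382.5862 199.5   ]
red [397.2041 190.5281] [381 179] [412 201] 392
tip [383.6607 190.7679]
```

View pics/w3c.png

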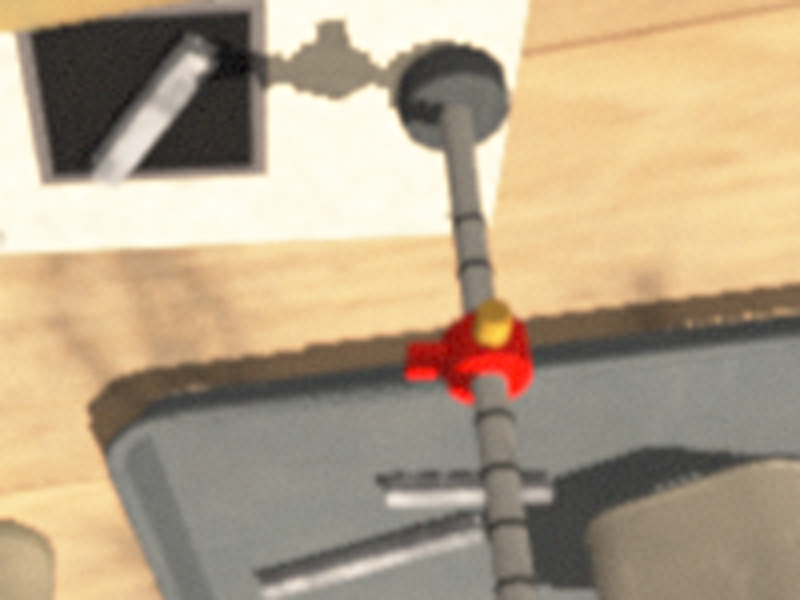

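```bash
python3 - <<'E'
from h import *
np.set_printoptions(precision=4,suppress=True)
c=cap('wrist')
f=lambda x,y:(x/4+280-.4,y/4+101-.4)
a=np.deg2rad(79.8);d=np.array([np.cos(a),np.sin(a)]);e=np.array([-d[1],d[0]])
lead=np.array([onz(c,*f(*p),.0135) for p in [(200,47),(108,170)]]);print('lead',lead,lead.mean(0))
for p,k in [((43,182),(-1,-1)),((265,172),(1,-1))]:
    X=onz(c,*f(*p),.008)[:2];print('corner',X,'sq centre',X-.031*(k[0]*d+k[1]*e))
def hz(px,S,off):
    P=np.array(S)+d*off;o,r=ray(c,*px)
    k=np.dot(P-o[:2],r[:2])/np.dot(r[:2],r[:2]);X=o+k*r;return X[2],X[:2]-P
for S in [(.649,-.0338),(.6505,-.0335)]:print(hz((381,190.8),S,.059))
E
```

```text
lead [[ 0.6277 -0.0148  0.0135]
 [ 0.6632 -0.0474  0.0135]] [ 0.6454 -0.0311  0.0135]
corner [ 0.669  -0.0673] sq centre [ 0.644  -0.0313]
corner [ 0.68   -0.0085] sq centre [ 0.644  -0.0335]
(np.float64(0.09120398345550038), array([0.    , 0.0005]))
(np.float64(0.09013038694896891), array([0.    , 0.0001]))
```

Relative to the plate the pointer comes out at about 0.095–0.096 m, and the lead at about (0.649,-0.033). Now I'll go over the magnifier's handle.

```bash
python3 -m jog '[[0,0,0,0,7,0,1],[0,0,0,0,7,0,1],[0,0,0,0,7,0,1],[0,0,0,0,7,0,1],[0,0,0,0,7,0,1],[0,0,0,0,7,0,1],[-1.45,-3.5,0,0,0,0,1],[-1.45,-3.5,0,0,0,0,1],[-1.45,-3.5,0,0,0,0,1],[-1.45,-3.5,0,0,0,0,1],[-1.45,-3.5,0,0,0,0,1],[-1.45,-3.5,0,0,0,0,1],[-1.45,-3.5,0,0,0,0,1],[-1.45,-3.5,0,0,0,0,1],[-1.45,-3.5,0,0,0,0,1],[0,0,0.5,0,0,-7,1],[0,0,0.5,0,0,-7,1],[0,0,0.5,0,0,-7,1],[0,0,0.5,0,0,-7,1],[0,0,0,0,0,0,1]]'
python3 -m jog '[[0,0,0,0,0,0,1],[0,0,0,0,0,0,1],[0,0,0,0,0,0,1]]'
cat > mag.py <<'E'
from h import *
np.set_printoptions(precision=4,suppress=True)
import sys
c=cap('wrist',sys.argv[1]);st=telemetry.state()
T=R.from_rotvec(st['eef_rot']).as_matrix();print('tool x,z',T[:,0],T[:,2],st['tcp_pos'])
hsv=cv2.cvtColor(c['image'],cv2.COLOR_RGB2HSV).astype(int);h,S,v=hsv[...,0],hsv[...,1],hsv[...,2]
m=((h>95)&(h<125)&(S>120)&(v>50)).astype(np.uint8)
n,l,stt,ce=cv2.connectedComponentsWithStats(m);i=1+np.argmax(stt[1:,4]);m=(l==i).astype(np.uint8)
cn=max(cv2.findContours(m,cv2.RETR_EXTERNAL,cv2.CHAIN_APPROX_NONE)[0],key=cv2.contourArea)[:,0]
P=np.array([onz(c,u,v,.02)[:2] for u,v in cn],np.float32);print('handle px',stt[i],'world',cv2.minAreaRect(P*1000))
g=np.array([.549,-.332,.01]);print('guess grip px',proj(c,g),'lens',proj(c,(.636,-.310,.0075)))
E
python3 mag.py w4.png
```

```text
t: 4.78
tcp_pos: [0.5469, -0.3345, 0.2435]
eef_rot: [0.385, -3.114, -0.004]
force: [-0.5, 0.8, -0.5]
finger_gap: 0.0857
gripper_force: 0.0
t: 5.03
tcp_pos: [0.5475, -0.3345, 0.2453]
eef_rot: [0.373, -3.117, -0.0]
force: [-0.2, -0.1, -0.0]
finger_gap: 0.0853
gripper_force: 0.0
tool x,z [-0.9716 -0.2367  0.0022] [-0.0022  0.     -1.    ] [ 0.5475 -0.3344  0.2453]
handle px [ 303  137   26   99 2162] world ((540.9841918945312, -334.6946105957031), (89.08480834960938, 21.04708480834961), 15.212181091308594)
guess grip px (np.float64(316.3839116779976), np.float64(194.41422854229273)) lens (np.float64(317.19378247283606), np.float64(281.87430366582436))
```

View pics/w4.png

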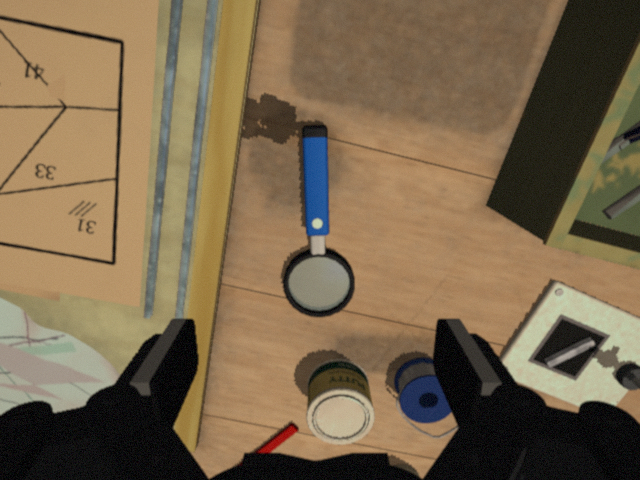

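The view shows the handle at columns 303–329 and rows 125–236, the rim at (319,281), and a raised yellow edge about 65 mm to the left. I'll half close the fingers for clearance, correct slightly and descend.

```bash
python3 -m jog '[[-0.16,0.16,2.5,0,0,-1.3,0.1],[0,0,3.5,0,0,0,0.1],[0,0,3.5,0,0,0,0.1],[0,0,3.5,0,0,0,0.1],[0,0,3.5,0,0,0,0.1],[0,0,3,0,0,0,0.1],[0,0,2,0,0,0,0.1],[0,0,1.2,0,0,0,0.1],[0,0,0.6,0,0,0,0.1],[0,0,0.3,0,0,0,0.1],[0,0,0,0,0,0,0.1],[0,0,0,0,0,0,0.1],[0,0,0,0,0,0,0.1],[0,0,0,0,0,0,0.1]]'
```

```text
t: 6.25
tcp_pos: [0.5485, -0.3329, 0.0101]
eef_rot: [0.413, -3.113, 0.001]
force: [-0.4, -0.1, -0.4]
finger_gap: 0.0465
gripper_force: 0.0
```

```bash
python3 -m jog '[[0,0,0.4,0,0,0,0.1],[0,0,0.3,0,0,0,0.1],[0,0,0,0,0,0,0.1],[0,0,0,0,0,0,0.1]]' && python3 -m jog '[[0,0,0,0,0,0,-1],[0,0,0,0,0,0,-1],[0,0,0,0,0,0,-1],[0,0,0,0,0,0,-1],[0,0,0,0,0,0,-1],[0,0,0,0,0,0,-1],[0,0,0,0,0,0,-1],[0,0,0,0,0,0,-1]]' 60
```

```text
t: 6.58
tcp_pos: [0.5475, -0.3321, 0.0016]
eef_rot: [0.413, -3.111, -0.002]
force: [-0.4, 0.3, 0.2]
finger_gap: 0.0472
gripper_force: 0.0
t: 7.25
tcp_pos: [0.548, -0.3325, 0.0022]
eef_rot: [0.413, -3.112, -0.0]
force: [-0.2, -0.5, 4.6]
finger_gap: 0.0207
gripper_force: 59.6
```

Gripped: gap 20.7 mm at 60 N. Now lift and turn.

```bash
python3 -m jog '[[0,0,-1,0,0,0,-1],[0,0,-2.5,0,0,0,-1],[0,0,-3,0,0,0,-1],[0,0,-3,0,0,0,-1],[0,0,-3,0,0,0,-1],[0,0,-2,0,0,-3,-1],[0,0,-0.5,0,0,-5,-1],[0,0,0,0,0,-5.7,-1],[0,0,0,0,0,-6,-1],[0,0,0,0,0,-6,-1],[0,0,0,0,0,-6,-1],[0,0,0,0,0,-6,-1],[0,0,0,0,0,-6,-1],[0,0,0,0,0,-6,-1],[0,0,0,0,0,-6,-1],[0,0,0,0,0,-5,-1],[0,0,0,0,0,-4,-1],[0,0,0,0,0,0,-1],[0,0,0,0,0,0,-1]]'
```

```text
t: 8.83
tcp_pos: [0.548, -0.3322, 0.1521]
eef_rot: [2.011, -2.411, -0.004]
force: [0.9, -0.4, -1.6]
finger_gap: 0.0208
gripper_force: 59.0
```

```bash
python3 -m jog '[[-1.4,-0.3,0,0,0,0,-1],[-2.7,-0.6,0,0,0,0,-1],[-2.7,-0.6,0,0,0,0,-1],[-2.7,-0.6,0,0,0,0,-1],[-2.7,-0.6,0,0,0,0,-1],[-2.7,-0.6,0,0,0,0,-1],[-2.7,-0.6,0,0,0,0,-1],[-2.7,-0.6,0,0,0,0,-1],[-1.4,-0.2,0,0,0,0,-1],[-0.5,0,0,0,0,0,-1],[0,0,0,0,0,0,-1],[0,0,0,0,0,0,-1],[0,0,0,0,0,0,-1]]'
cat > chk.py <<'E'
from h import *
import sys
np.set_printoptions(precision=4,suppress=True)
s=telemetry.state();M=R.from_rotvec(s['eef_rot']).as_matrix();p=np.array(s['tcp_pos'])
lens=p+M@np.array([-.0905,0,-.0053]);print('tcp',p,'lens(assumed)',lens,'z',M[:,2],'x',M[:,0],'F',s['force'],s['wrist_torque'],s['finger_gap'],s['gripper_force'])
tgt=np.array([.6494,-.033,.0955]);print('tool shift cm',M.T@(tgt-lens)*100)
for n in ['wrist','scene','top']:
    c=cap(n,n+sys.argv[1]+'.png');print(n,'lens px',proj(c,lens),'lead px',proj(c,(.6494,-.033,.0135)),'ptr',proj(c,(.6595,.0243,.0955)))
E
python3 chk.py 5
```

```text
t: 9.92
tcp_pos: [0.6333, -0.1234, 0.1518]
eef_rot: [2.012, -2.41, -0.003]
force: [0.5, -0.3, -2.0]
finger_gap: 0.0201
gripper_force: 59.0
tcp [ 0.6333 -0.1234  0.1518] lens(assumed) [ 0.6495 -0.0344  0.1571] z [-0.0028 -0.     -1.    ] x [-0.1785 -0.9839  0.0005] F [ 0.5048 -0.3154 -1.9834] [-0.0142  0.0195 -0.0498] 0.020083356498196703 58.97851824760437
tool shift cm [-0.1386  0.0182  6.1582]
wrist lens px (np.float64(315.306995924201), np.float64(506.6466943823408)) lead px (np.float64(315.20292732900106), np.float64(334.5654390668004)) ptr (np.float64(316.0813418932379), np.float64(485.3529068504246))
scene lens px (np.float64(311.0734585981338), np.float64(192.41861968236088)) lead px (np.float64(309.31274476137605), np.float64(244.8265265973779)) ptr (np.float64(287.4404218962502), np.float64(201.87181137710968))
top lens px (np.float64(295.92901586443986), np.float64(180.93242424829776)) lead px (np.float64(298.2717076634122), np.float64(202.63327916583452)) ptr (np.float64(268.0465199728188), np.float64(184.3810354323802))
```

```bash
python3 -m jog '[[0,0,1,0,0,0,-1],[-0.14,0,1.3,0,0,0,-1],[0,0,1.3,0,0,0,-1],[0,0,1,0,0,0,-1],[0,0,0.7,0,0,0,-1],[0,0,0.5,0,0,0,-1],[0,0,0.3,0,0,0,-1],[0,0,0,0,0,0,-1],[0,0,0,0,0,0,-1],[0,0,0,0,0,0,-1]]'
python3 chk.py 6; python3 - <<'E'
import cv2,numpy as np
a=cv2.imread('pics/top6.png')[150:245,240:340];b=cv2.imread('pics/scene6.png')[150:270,250:350]
f=lambda i:cv2.resize(i,(400,int(400*i.shape[0]/i.shape[1])),interpolation=2)
a,b=f(a),f(b);a=np.vstack([a,np.zeros((b.shape[0]-a.shape[0],400,3),np.uint8)])
cv2.imwrite('pics/c6.png',np.hstack([a,b]))
E
```

```text
t: 10.9
tcp_pos: [0.6343, -0.121, 0.0914]
eef_rot: [2.015, -2.409, -0.002]
force: [0.1, 0.7, -1.2]
finger_gap: 0.0205
gripper_force: 59.0
tcp [ 0.6343 -0.121   0.0914] lens(assumed) [ 0.6503 -0.0319  0.0967] z [-0.0017  0.     -1.    ] x [-0.1769 -0.9842  0.0003] F [ 0.102   0.6624 -1.2221] [ 0.0163 -0.0355 -0.0315] 0.02054467812008716 58.981837034225464
tool shift cm [0.1235 0.066  0.1195]
wrist lens px (np.float64(315.30788264016), np.float64(506.647466544842)) lead px (np.float64(316.10431486760075), np.float64(382.51476357711)) ptr (np.float64(317.11288440408987), np.float64(590.214227229471))
scene lens px (np.float64(309.65562737696763), np.float64(215.04043638223212)) lead px (np.float64(309.31274476137605), np.float64(244.8265265973779)) ptr (np.float64(287.4404218962502), np.float64(201.87181137710968))
top lens px (np.float64(296.07016026487526), np.float64(190.46697247292985)) lead px (np.float64(298.2717076634122), np.float64(202.63327916583452)) ptr (np.float64(268.0465199728188), np.float64(184.3810354323802))
```

View pics/c6.png

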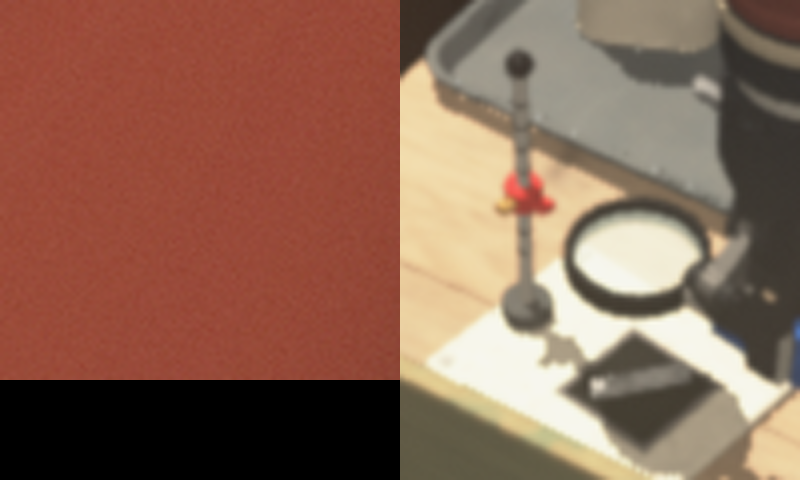

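The scene crop shows the rim centre at full-image (309.5,214.2) against (309.7,215.0) predicted. The pointer tip is at (288.2,201.2) against (287.4,201.9), and the lead's middle at (310.5,244.7) against (309.3,244.8). The arm hides the top view, so I'll check the lead through the wrist camera.

View pics/wrist6.png

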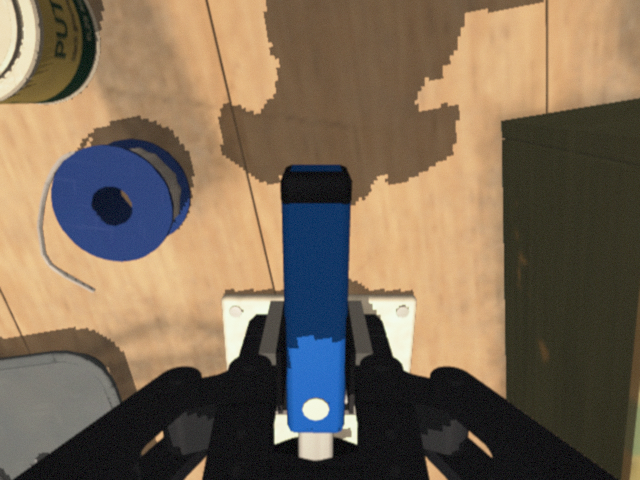

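The wrist view shows the handle straight along the tool (columns 283–350, centre 316.5), and the plate's near edge from (223,297) to (416,297). I'll use that edge to cross-check the gauge's position close up.

```bash
python3 - <<'E'
from h import *
np.set_printoptions(precision=4,suppress=True)
c=cap('wrist')
A,B=[onz(c,u,v,.008)[:2] for u,v in((222.5,292),(416,292))];A2,B2=[onz(c,u,v,.008)[:2] for u,v in((222.5,296),(416,296))]
for a,b in((A,B),(A2,B2)):
    e=(b-a)/np.linalg.norm(b-a);d=np.array([e[1],-e[0]]);d=d if d[1]>0 else -d
    print(np.linalg.norm(b-a),np.degrees(np.arctan2(d[1],d[0])),'sq',(a+b)/2+.056*d)
# handle centreline direction at z top of handle
s=telemetry.state();z=s['tcp_pos'][2]-.002+.02
P=[onz(c,u,v,z) for u,v in((316.5,172),(316.5,330),(316.5,425))];print(P)
v=P[2]-P[0];print('yaw',np.degrees(np.arctan2(v[1],v[0])))
# scene: lens vs lead, using rim pixel at lens height for bias
sc=cap('scene');b=s['tcp_pos'];M=R.from_rotvec(s['eef_rot']).as_matrix();L=np.array(b)+M@np.array([-.0905,0,-.0053])
r=onz(sc,309.5,214.2,L[2]);print('rim seen',r,'kin',L,'lead',onz(sc,310.5,244.7,.0135))
E
```

```text
0.11582958405213163 79.7239103780504 sq [ 0.6466 -0.0372]
0.11622601934905999 79.72242497559692 sq [ 0.647  -0.0346]
[array([ 0.623 , -0.1804,  0.1092]), array([ 0.6325, -0.1274,  0.1092]), array([ 0.6396, -0.0878,  0.1092])]
yaw 79.83819201754982
rim seen [ 0.6523 -0.0304  0.0965] kin [ 0.6501 -0.0318  0.0965] lead [ 0.651  -0.0349  0.0135]
```

```bash
python3 -m jog '[[0.13,0.03,0.04,0,0,0,-1],[0.13,0.03,0.04,0,0,0,-1],[0,0,0,0,0,0,-1],[0,0,0,0,0,0,-1],[0,0,0,0,0,0,-1],[0,0,0,0,0,0,-1],[0,0,0,0,0,0,-1],[0,0,0,0,0,0,-1]]'
python3 chk.py 7; python3 - <<'E'
import cv2
b=cv2.imread('pics/scene7.png')[150:270,250:350];cv2.imwrite('pics/c7.png',cv2.resize(b,(500,600),interpolation=2))
E
```

```text
t: 11.82
tcp_pos: [0.6328, -0.1232, 0.09]
eef_rot: [2.014, -2.408, -0.003]
force: [-0.6, -0.0, -0.8]
finger_gap: 0.0207
gripper_force: 59.0
tcp [ 0.6328 -0.1232  0.09  ] lens(assumed) [ 0.6488 -0.0341  0.0953] z [-0.0027  0.0004 -1.    ] x [-0.1768 -0.9842  0.0001] F [-0.5588 -0.0355 -0.7935] [-0.0096 -0.0265  0.0398] 0.02072549366333769 58.98196756839752
tool shift cm [-0.1226 -0.0416 -0.0241]
wrist lens px (np.float64(315.3102663710857), np.float64(506.6477565157668)) lead px (np.float64(314.2631024180394), np.float64(387.2309373822335)) ptr (np.float64(314.9157067802605), np.float64(596.8873493751203))
scene lens px (np.float64(310.24077465166715), np.float64(216.48081828319505)) lead px (np.float64(309.31274476137605), np.float64(244.8265265973779)) ptr (np.float64(287.4404218962502), np.float64(201.87181137710968))
top lens px (np.float64(297.17664023091623), np.float64(191.48737891159877)) lead px (np.float64(298.2717076634122), np.float64(202.63327916583452)) ptr (np.float64(268.0465199728188), np.float64(184.3810354323802))
```

View pics/c7.png

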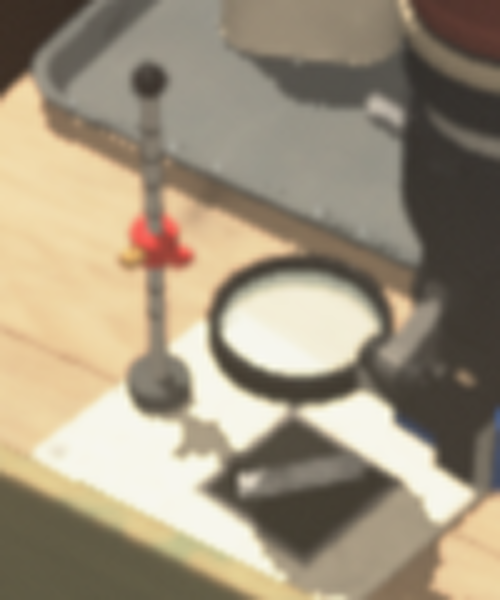

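The rim centre appears at full-image (310.0,215.6) against (310.2,216.5) predicted, which is consistent with the pointer's offset in this view. The lens is over the lead, level and steady, and nothing else has been touched. Handing in.

```bash
python3 -c "
from rig import robot
print(robot.finish_job())"
```

```text
the job is handed in; nothing more can be done
None
```

I handed the job in with the magnifier still gripped by its handle, lens level over the lead at about 95 mm. I measured the red pointer's height at 95–96 mm, and the lead's position was good to only a few mm; no result came back.

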